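# Steady a practice plate in the corner of the work easel

### The arm

A 6-joint arm with a two-finger parallel gripper is mounted at the origin on the work surface. World frame = base frame: x ahead of the robot, y to its left, z up, the work surface at z = 0. Lengths are in mm, angles in rad, forces in N, time in s.
With the tool pointing down it reaches from about 275 to 825 mm from the base axis. Payload 5.2 kg.
Tool frame: the origin (TCP) lies at the very end of the fingers, on their centre line; the grasp point (between the pads) lies 19 mm behind it; z points along the fingers, y is the line along which they close (so a half turn about z gives the same grasp; the last joint's range is limited). The gripper opens to 93 mm and grips with 3 to 60 N. Pads are 15 mm wide; open, the fingers measure 128 mm over their backs; the gripper's body (75 mm by 188 mm) begins 65 mm behind the grasp point.
Start: joints at [0.947, 0.259, 1.535, -0, 1.348, -0.203], TCP at [224.649, 502.033, 192.453] pointing down, gripper open.
Joint ranges: [-3.14, 3.14], [-0.91, 2.08], [0.19, 2.58], [-1.22, 4.36], [0.22, 2.71], [-3.12, 3.12]. Speed limits (rad/s): [2.57, 2.57, 3.14, 3.14, 3.14, 3.14].

### API

Orientations are given as [roll, pitch, yaw] about the fixed x, y, z axes, in that order (R = Rz(yaw) Ry(pitch) Rx(roll)).
In Python, from bench import robot gives the robot as it stands. The module is installed in compiled form; this text tells all that it offers. Calls block until the motion is done:
- robot.move_ptp(position, orientation): joint-space move of the TCP to a pose.
- robot.move_linear(position, ori=None, speed=150, f_stop=None): straight line of the TCP; ori=None keeps the orientation; speed is the mean speed in mm/s. With f_stop (N) it stops when the force on the tool has changed by that much, and returns True; else False.
- robot.move_j(angles): joint-space move.
- robot.move_gripper(opening): opening from 0.0 (shut) to 1.0 (fully open); the grip force is fixed at half the most; returns when the fingers have stopped.
- robot.sleep(seconds).
- robot.inverse_kinematics(position, orientation): joint angles nearest the present ones, or None.
- robot.get_image(name): name is "scene" or "top" or "wrist"; returns a dict with "img" (400x640x3 uint8, blue, green, red), "fovy" (degrees; the focal length in pixels is half the picture's height over the tangent of half this angle, whatever the lens; pixels are square), "cx", "cy" (the principal point, pixels), "k1" (the pictures are not rectified: a ray, as slopes to the right and down, at radius r is drawn at 1 + k1 r^2 times it, then the intrinsics apply), "eye" and "orientation" of the camera in the world. Camera axes: x right, y down, z forward; pixel columns grow to the right and rows downward; lengths in mm; the calibration is good to about 2 mm. A picture is of the moment at which its call begins. There is no depth.
A pose or a line that the arm cannot do raises robot.MotionError and nothing moves.
- robot.hand_in(): hands the job in; it is judged then, once.
Readings, each from a call of its own:
- robot.current_t(): time.
- robot.current_qpos(): joint angles.
- robot.current_joint_vel(): joint speeds.
- robot.current_joint_efforts(): joint torques, N m.
- robot.current_tcp_pos(): TCP position.
- robot.current_eef_rot(): TCP orientation.
- robot.current_contact_force(): force on the tool from outside, world axes, zero at the start.
- robot.current_ft_torque(): the same for the moment, N m.
- robot.current_gripper_width(): opening from 0.0 (shut) to 1.0 (fully open).
- robot.current_finger_force(): force on a finger pad.
Only numpy, scipy, OpenCV 4.12 (cv2) and the standard library are available. Lean on these libraries where they do the work, as an engineer would, in place of code of your own. Each camera call takes 0.05 s, during which the arm holds its last target. There are 200 camera calls.

### The job

Draw the blank beige practice plate up out of the slotted drying rack by its top edge and, without letting go of it, stand it on the reclined work easel with its bottom edge on the ledge, its back flat against the white rest and its skin side facing out. Slide it against the dark side rail and press it firmly both down onto the ledge and sideways into the rail, square in that corner, and finish while still gripping and pressing it there, so that the artist can work on it with both hands. Leave the other two plates in the rack, the blue ink-cup holder and the white pot as they are.

Things in the scene. Friction and masses are not known exactly. Their poses are not given: they have to be found in the camera images.
- beige_plate: the plate to fetch: blank beige practice skin on a stiff white backing board, 8 mm thick (5 mm board + 3 mm skin, all rigid) x 120 mm wide x 130 mm high, about 0.15 kg. Origin: centre of its bottom edge; x through the thickness, pointing out of the skin face (faces at x = +-4 mm); y along the width (side edges at +-60 mm); z up the plate (top edge at 130 mm)
- beige_plate_skin (a point): point at the centre of the beige plate's skin face (plate x = 4 mm, z = 65 mm); axes as the plate's
- brown_plate: bystander in the rack: dark brown plate with pale line drawing, same size and axes as the beige one
- rose_plate: bystander in the rack: rose-pink plate with dark wreath drawing, same size and axes as the beige one
- rack: white drying rack, fixed, 190 (x) x 156 (y) x 60 (z) mm. Origin: centre of its underside; z up. Five vertical slots open at the top, 32 mm apart along x, 11 mm wide, holding a plate by the outer 10 mm of its side edges up to 60 mm high; floor 12 mm high. Plates stand at x = -64, 0 and 64 mm in any order, skin towards rack +x, width along rack y, tops 142 mm above the bench
- easel: tabletop work easel, fixed to the bench: grey base 190 (x) x 180 (y) x 10 mm, two strut tubes behind (-x side). Origin: centre of its underside; z up, +x to the side that the easel's front faces, away from the robot. Yaw differs by up to about 20 degrees
- rest: the easel's white back rest, 176 mm wide, 8 mm thick, its face reclined 20 degrees from vertical. Origin: mid-width, where the face meets the ledge's upper face (35 mm ahead of and 27 mm above the easel's origin). x: out of the face (x = 0), y: along the width, z: up the slope; it ends at z = 85 mm, so the top 45 mm of a seated plate stands free above it
- ledge: the bottom stop: aluminium ledge, 176 mm long along y. Origin and axes as the rest's; upper face at z = 0, reaching from x = 0 to 30 mm, with a lip 6 mm high from x = 25 to 30 mm. Rigid. Friction on either stop (coefficient 0.5 to 0.7) can carry part of the push meant for the other, so lean about 10 N on each
- rail: the side stop: dark steel rail standing 18 mm out of the rest along its -y side, 110 mm long up the slope (25 mm longer than the rest), 10 mm thick, rigid. Origin: lower end of its inner face (turned to +y, at rest y = -72 mm); axes as the rest's. A seated plate has its origin at rest x = 4 mm, y = -12 mm, z = 0
- ink_holder: bystander, loose: blue rounded ink-cup holder, about 126 x 66 x 32 mm, lying on the bench. Origin: centre of its underside; x along its length, z up
- pot: bystander, loose: round white lidded pot, 64 mm diameter, 36 mm high. Origin: centre of its underside; z up
Mind the look-alikes: they are no part of the job. Several things have the shape of the rack; the one meant has the colours described above.

How it is judged:
By the outcome, as a careful person would: the job done as asked, in the order asked, and still so for the second after the job is handed in, while the arm keeps its last pose, push and grip.
It also fails if it takes over 56 s, if anything falls off the work surface, if the arm or the gripper's body presses on something with over 40 N, if the wrist force passes 120 N, or if a joint passes its speed limit or range.

## Working session

There is one attempt and no reset: what is moved stays moved. The work goes in short steps, each a Python script; the robot and the scene stay as the last script left them, time stands still between calls to the robot, and variables do not carry over. Pictures are saved under pics/ and viewed, at most 10 in all, crops included, and the job is handed in when it is done.

```bash
mkdir -p pics; cat > h.py <<'E'
import numpy as np, cv2
from scipy.spatial.transform import Rotation as R
from bench import robot
def rot(o): return R.from_euler('xyz',o).as_matrix()
def K(c):
    f=200/np.tan(np.radians(c['fovy'])/2); return f
def ray(c,uv):
    f=K(c); k=c['k1']
    p=np.array([(uv[0]-c['cx'])/f,(uv[1]-c['cy'])/f]); q=p.copy()
    for _ in range(30): q=p/(1+k*(q@q))
    return np.array(c['eye'],float), rot(c['orientation'])@np.array([q[0],q[1],1.])
def onz(c,uv,z):
    e,d=ray(c,uv); return e+d*(z-e[2])/d[2]
def tri(obs):
    A=np.zeros((3,3));b=np.zeros(3)
    for c,uv in obs:
        e,d=ray(c,uv);d=d/np.linalg.norm(d);P=np.eye(3)-np.outer(d,d);A+=P;b+=P@e
    return np.linalg.solve(A,b)
def proj(c,X):
    q=rot(c['orientation']).T@(np.array(X,float)-np.array(c['eye'])); q=q[:2]/q[2]
    q=q*(1+c['k1']*(q@q)); return q*K(c)+np.array([c['cx'],c['cy']])
E
python3 - <<'E'
from h import *
import pickle
for n in ['scene','top','wrist']:
    c=robot.get_image(n); pickle.dump(c,open(n+'.pkl','wb')); cv2.imwrite(f'pics/{n}0.png',c['img'])
    print(n,{k:v for k,v in c.items() if k!='img'})
print(robot.current_eef_rot(),robot.current_t())
E
```

```text
scene {'fovy': 45.569982914953385, 'cx': 320.5242549295037, 'cy': 194.85871009049487, 'k1': -0.0911386124878352, 'eye': array([940.29343549, 736.46238874, 985.25696195]), 'orientation': array([-2.39024688,  0.01317989,  2.58150965])}
top {'fovy': 53.819430666993796, 'cx': 317.8224099240245, 'cy': 190.55259526080349, 'k1': -0.09166253942272966, 'eye': array([ 379.1105082 ,  -23.58383523, 1125.97276151]), 'orientation': array([-3.03801691,  0.02300869, -1.58978443])}
wrist {'fovy': 65.83693023696874, 'cx': 317.3666030554259, 'cy': 198.37927875348834, 'k1': -0.053801224005052786, 'eye': array([155.86933176, 532.00283357, 384.4112363 ]), 'orientation': array([2.86867428, 0.00289108, 1.14945534])}
[-3.14024830e+00 -3.14274006e-04  2.72078867e+00] 0.15
```

View pics/scene0.png

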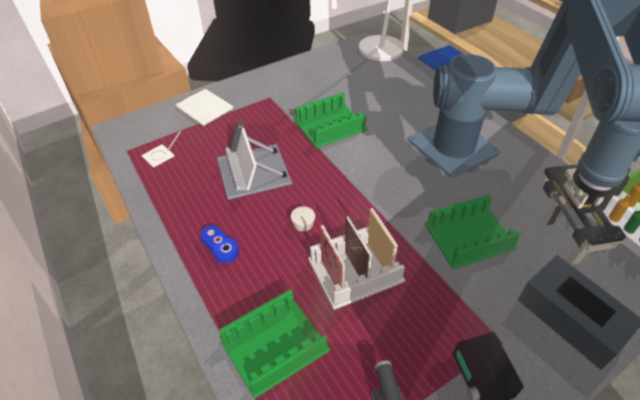

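View pics/top0.png

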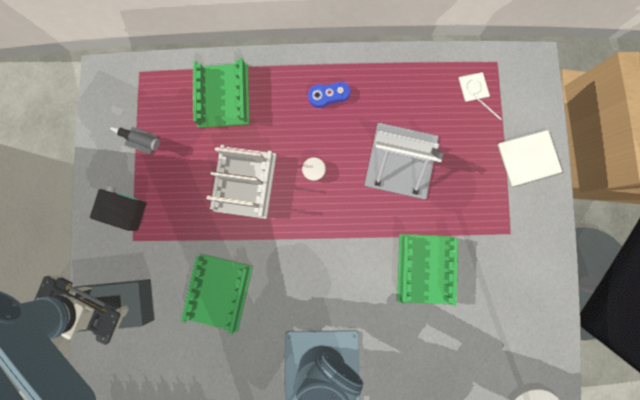

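The scene picture shows the white rack at (355,265) with rose (331,258), brown (357,247) and beige (383,238) plates. The easel is at (252,165), the pot at (302,217) and the ink holder at (219,243). The green racks at (335,120), (470,232) and (275,340) are decoys, as are the cream sheet at (205,107) and the white card at (157,156). In the top picture the rack is at (243,182) with beige the lowest plate at (241,198), and the easel is at (405,160). My choice is the beige plate at scene (383,238); next I check it in a close crop.

```bash
python3 - <<'E'
import cv2,numpy as np
s=cv2.imread('pics/scene0.png');t=cv2.imread('pics/top0.png')
a=cv2.resize(s[200:310,300:410],(400,400),interpolation=cv2.INTER_CUBIC)
b=cv2.resize(t[135:225,200:290],(400,400),interpolation=cv2.INTER_CUBIC)
cv2.imwrite('pics/c1.png',np.hstack([a,b]))
a=cv2.resize(s[110:200,210:300],(400,400),interpolation=cv2.INTER_CUBIC)
b=cv2.resize(t[115:205,360:450],(400,400),interpolation=cv2.INTER_CUBIC)
cv2.imwrite('pics/c2.png',np.hstack([a,b]))
E
```

```text
(no output)
```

View pics/c1.png

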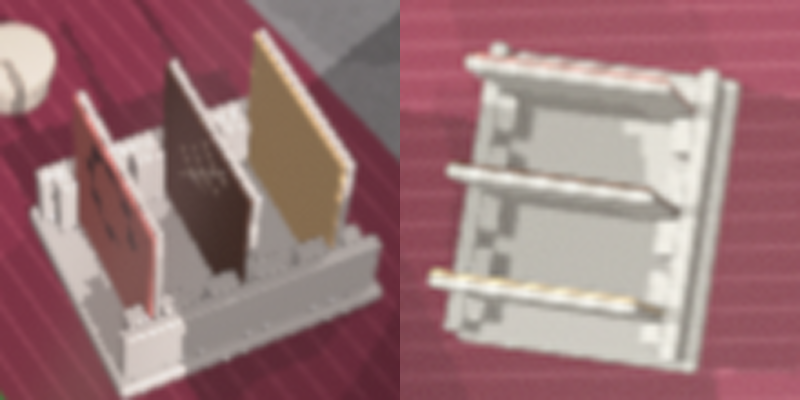

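View pics/c2.png

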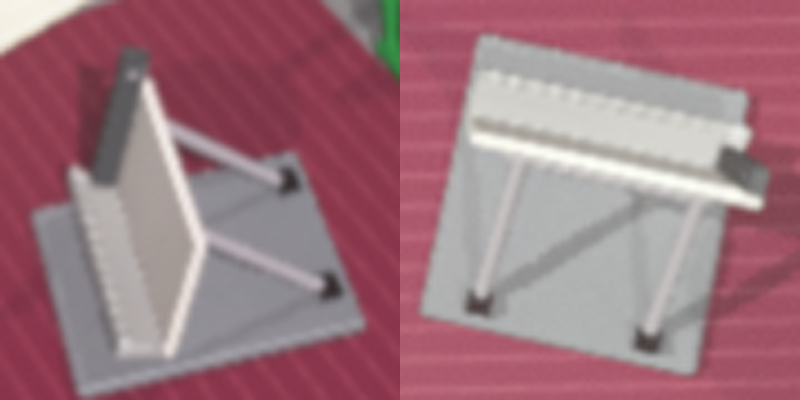

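The crop confirms it: the beige-skinned plate sits nearest the robot with its skin facing away (+x), and its top edge runs from about (207,198) to (260,204) in the top picture. On the easel the rail is on the −y side, and the base corners are clear in the top picture.

```bash
python3 - <<'E'
from h import *
import pickle
S=pickle.load(open('scene.pkl','rb'));T=pickle.load(open('top.pkl','rb'))
cr=lambda x,y,x0,y0,s:(x0+x/s-.5+.5/s,y0+y/s-.5+.5/s)
t1=[cr(x-400,y,200,135,400/90) for x,y in [(433,278),(665,308)]]
s1=[cr(x,y,300,200,400/110) for x,y in [(352,165),(262,33)]]
a=[onz(T,p,142) for p in t1]; b=[onz(S,p,142) for p in s1]
print('plate',a,b,[tri([(T,p),(S,q)]) for p,q in zip(t1,s1)])
for P in (a,b): d=P[0]-P[1]; print('len',np.linalg.norm(d),'yaw',np.degrees(np.arctan2(-d[0],d[1])))
B=[onz(T,cr(x-400,y,360,115,400/90),10) for x,y in [(480,35),(748,93),(695,375),(422,313)]]
S4=[onz(S,cr(x,y,210,110,400/90),10) for x,y in [(83,395),(35,212),(295,152),(365,325)]]
for B in (B,S4):
    B=np.array(B); u=B[0]+B[1]-B[2]-B[3]; v=B[0]+B[3]-B[1]-B[2]
    print(B.mean(0),'yaw',np.degrees(np.arctan2(u[1],u[0])),np.degrees(np.arctan2(-v[0],v[1])),np.linalg.norm(u)/2,np.linalg.norm(v)/2)
c=pickle.load(open('wrist.pkl','rb'));Rt=rot(robot.current_eef_rot())
print('cam in tool',Rt.T@(np.array(c['eye'])-robot.current_tcp_pos()),Rt.T@rot(c['orientation']))
E
```

```text
plate [array([470.96283796, 279.06246342, 142.        ]), array([451.19018498, 145.18000065, 142.        ])] [array([470.79826444, 282.30155984, 142.        ]), array([453.52996191, 166.37278281, 142.        ])] [array([470.37095293, 280.45872403, 139.63550215]), array([448.09928297, 151.53596405, 124.76225736])]
len 135.33466534292594 yaw -8.401093508775052
len 117.2078308620166 yaw -8.47226368906059
[ 578.15599605 -242.44254012   10.        ] yaw -13.560333324106274 -13.846093597646977 188.07922952576885 179.0201602642238
[ 579.99261146 -236.63390284   10.        ] yaw -13.405525945518333 -13.890330285519708 185.39700885080492 180.54743591848617
cam in tool [  74.96345384   -0.56523064 -192.57618497] [[-5.37908389e-04 -9.62903892e-01 -2.69844038e-01]
 [ 9.99998659e-01 -1.00626083e-04 -1.63433079e-03]
 [ 1.54655013e-03 -2.69844555e-01  9.62902656e-01]]
```

```bash
cat >> h.py <<'E'
def rpy(M): return R.from_matrix(M).as_euler('xyz')
M=np.array([[0,1,0],[1,0,0],[0,0,-1.]])
Rz=lambda d:R.from_euler('z',d,degrees=True).as_matrix()
Ry=lambda d:R.from_euler('y',d,degrees=True).as_matrix()
def tool(Rp,sgn=1): return rpy(Rp@M@np.diag([sgn,sgn,1]))
PSI=-8.44; EY=-13.75; EO=np.array([579,-239.5,0.]); 
def easel():
    Re=Rz(EY); return EO+Re@np.array([35,0,27.]), Re@Ry(-20)   # rest origin, rest rotation
DEPTH=33.
def place(x,y,z):  # TCP for plate origin at rest coords (4+x,-12+y,z)
    o,Rr=easel(); return o+Rr@np.array([4+x,-12+y,z+130-DEPTH])
E
python3 - <<'E'
from h import *
for s in (1,-1):
    print(s)
    for p,o in [((462,223,242),tool(Rz(PSI),s)),((462,223,109),tool(Rz(PSI),s)),((462,223,270),tool(Rz(PSI),s)),
      (place(5,20,100),tool(easel()[1],s)),(place(0,0,0),tool(easel()[1],s))]:
        q=robot.inverse_kinematics(list(p),list(o)); print(np.round(p),None if q is None else np.round(q,2))
q=robot.inverse_kinematics([462,223,242],list(tool(Rz(PSI),1)))
robot.move_gripper(0.45)
robot.move_ptp([462,223,242],list(tool(Rz(PSI),1)))
c=robot.get_image('wrist'); cv2.imwrite('pics/w1.png',c['img'])
import pickle; pickle.dump(c,open('w1.pkl','wb')); print(robot.current_t(),robot.current_tcp_pos(),robot.current_gripper_width())
E
```

```text
1
[462 223 242] [ 0.23  0.16  1.54 -0.    1.44  0.38]
[462 223 109] [ 0.23  0.27  1.74 -0.    1.13  0.38]
[462 223 270] [ 0.23  0.15  1.48 -0.    1.51  0.38]
[ 558. -226.  215.] [-0.66  0.11  1.72  0.17  1.   -0.49]
[ 582. -252.  120.] [-0.68  0.26  1.78  0.21  0.79 -0.56]
-1
[462 223 242] [ 0.23  0.16  1.54 -0.    1.44 -2.76]
[462 223 109] [ 0.23  0.27  1.74 -0.    1.13 -2.76]
[462 223 270] [ 0.23  0.15  1.48 -0.    1.51 -2.76]
[ 558. -226.  215.] [-0.66  0.11  1.72  0.17  1.    2.65]
[ 582. -252.  120.] [-0.68  0.26  1.78  0.21  0.79  2.58]
2.5417 [461.36334855 223.99140577 241.79892319] 0.4552821033543221
```

View pics/w1.png

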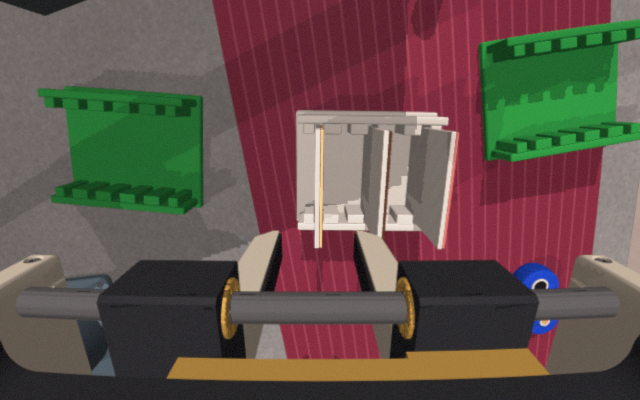

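Wrist picture: the beige plate's top edge runs as a vertical line at column ≈319, from (319,128) to (319,246). Brown is at about 380 and rose at about 445, and the fingertips are at (268,235) and (368,235).

```bash
python3 - <<'E'
from h import *
import pickle
c=pickle.load(open('w1.pkl','rb')); print(c['eye'],'tcp',proj(c,robot.current_tcp_pos()))
im=c['img']; 
for r in range(130,250,12): 
    row=im[r,308:332].astype(int); print(r,' '.join(f"{v.sum()//3}/{v[2]-v[0]}" for v in row))
for p in [(319,128),(319.5,246)]: print(onz(c,p,142))
E
```

```text
[472.30967577 297.44361508 434.55779379] tcp [317.55771009 227.25023661]
130 176/24 174/24 172/23 172/24 174/24 162/22 135/16 178/21 219/22 222/22 220/21 215/25 176/52 195/95 199/94 182/80 146/30 149/22 151/22 152/20 150/19 153/19 153/22 153/21
142 173/26 176/23 176/24 173/25 175/24 175/23 174/23 183/25 221/21 224/22 223/22 216/26 161/54 193/102 193/102 162/82 155/28 153/21 153/21 151/21 152/21 156/22 153/21 153/22
154 175/23 175/23 173/25 174/24 173/24 175/24 178/25 196/25 223/19 223/20 222/22 210/29 162/65 196/100 191/100 150/63 153/24 151/20 155/21 153/21 151/20 151/20 152/20 153/22
166 173/23 173/25 174/24 173/24 173/24 172/25 180/25 202/28 223/20 225/21 219/23 202/31 153/69 198/100 188/99 144/49 153/23 156/21 153/21 154/21 153/21 149/22 153/20 151/21
178 173/22 172/22 173/23 173/23 174/22 174/23 183/25 212/26 223/21 225/20 220/22 200/34 166/86 195/101 187/99 141/36 148/22 152/18 154/20 153/20 155/19 155/19 153/21 153/19
190 173/24 172/25 174/25 174/24 171/24 176/21 185/27 220/20 223/22 224/22 218/24 203/42 196/96 198/101 189/92 145/32 145/20 149/21 150/24 151/20 151/25 151/20 150/21 152/22
202 165/24 155/20 154/20 149/21 149/20 147/19 157/19 220/19 224/19 222/19 215/24 195/46 203/90 196/102 174/92 156/30 153/20 152/20 155/21 151/20 148/21 150/19 149/20 150/19
214 221/22 220/21 220/22 220/24 216/23 184/25 140/19 214/25 223/20 221/22 212/26 165/54 197/99 189/102 148/69 148/26 200/28 205/27 204/28 206/25 203/28 205/27 203/27 197/28
226 222/22 222/23 221/23 223/20 223/21 217/22 202/27 218/23 222/20 222/21 208/28 151/63 193/105 192/99 176/53 218/23 223/20 222/22 223/20 223/20 222/20 223/20 223/20 221/23
238 65/55 66/54 65/56 67/57 71/55 91/52 146/36 216/25 221/22 218/21 205/33 162/71 196/102 182/102 90/63 62/54 65/55 68/56 72/55 81/58 74/57 64/56 65/55 67/55
[471.28996253 282.82168998 142.        ]
[454.67424264 165.26258197 142.        ]
```

```bash
sed -i 's/^PSI=-8.44/PSI=-8.7/' h.py; python3 - <<'E'
from h import *
import pickle
o=list(tool(Rz(PSI)))
robot.move_linear([462.4,224,150],o,speed=150)
hit=robot.move_linear([462.4,224,109],o,speed=80,f_stop=8)
print('hit',hit,robot.current_tcp_pos(),robot.current_contact_force())
robot.move_gripper(0.0); print('w',robot.current_gripper_width(),robot.current_finger_force(),robot.current_contact_force())
robot.move_linear([462.4,224,180],o,speed=60)
robot.move_linear([462.4,224,275],o,speed=150)
print(robot.current_t(),robot.current_contact_force(),robot.current_gripper_width())
robot.move_ptp(list(place(8,25,130)),list(tool(easel()[1])))
robot.sleep(0.3)
print(robot.current_t(),robot.current_tcp_pos(),place(8,25,130),robot.current_contact_force())
for n in ['scene','top','wrist']:
    c=robot.get_image(n); pickle.dump(c,open(n+'2.pkl','wb')); cv2.imwrite(f'pics/{n}2.png',c['img'])
a=cv2.imread('pics/scene2.png')[80:230,180:330];b=cv2.imread('pics/wrist2.png')
cv2.imwrite('pics/m2.png',np.hstack([cv2.resize(a,(400,400)),cv2.resize(b[:,120:520],(400,400))]))
E
```

```text
hit False [462.72311732 224.08628634 109.30735436] [0.50085369 0.61524813 0.31582829]
w 0.08304093443068218 29.999672770500183 [ 0.11401954 -0.22510505  1.36067659]
6.725 [ 0.51887103 -0.25666303 -1.98147784] 0.0781432721365428
8.6667 [ 551.89354841 -218.74666835  244.49168583] [ 551.626433   -219.41818608  244.41446664] [ 0.83512088  0.36068541 -1.67416866]
```

View pics/m2.png

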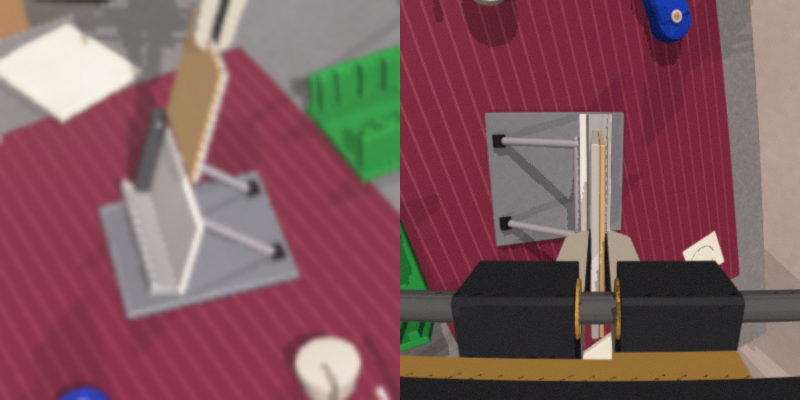

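The left half (scene) shows the plate gripped upright with its skin outward, above and in front of the rest. In the right half (wrist, full-picture columns = crop − 280) the base corners are at about (205,113), (344,113) and (218,245), and the rest's top edge starts at (303,114). I measure the easel from these.

```bash
python3 - <<'E'
from h import *
import pickle
c=pickle.load(open('wrist2.pkl','rb')); im=c['img']
o,Rr=easel(); Re=Rz(EY)
P={'+y back':(-95,90),'+y front':(95,90),'-y back':(-95,-90)}
for (k,(x,y)),uv in zip(P.items(),[(205,113),(344,113),(218,245)]):
    X=onz(c,uv,10); print(k,'easel-frame meas',np.round(Re.T@(X-EO),1),'pred px',proj(c,EO+Re@np.array([x,y,10.])))
for y in (88,): print('rest top +y, front/back px',proj(c,o+Rr@np.array([0,y,85.])),proj(c,o+Rr@np.array([-8,y,85.])))
print('ledge +y end lip px',proj(c,o+Rr@np.array([30,88,0.])), proj(c,o+Rr@np.array([30,88,6.])))
# base mask
g=im.astype(int); sat=g.max(2)-g.min(2); 
cv2.imwrite('pics/e.png',cv2.resize(im[90:270,190:370],(600,600),interpolation=cv2.INTER_CUBIC))
E
```

```text
+y back easel-frame meas [-93.9  87.   10. ] pred px [203.84456761 110.48622505]
+y front easel-frame meas [94.3 86.1 10. ] pred px [344.52995882 110.19308683]
-y back easel-frame meas [-92.8 -89.9  10. ] pred px [216.33466418 245.28808601]
rest top +y, front/back px [305.99617078 111.56082568] [298.35987786 111.56799697]
ledge +y end lip px [331.18727739 111.59684873] [331.38457304 111.59616741]
```

View pics/e.png

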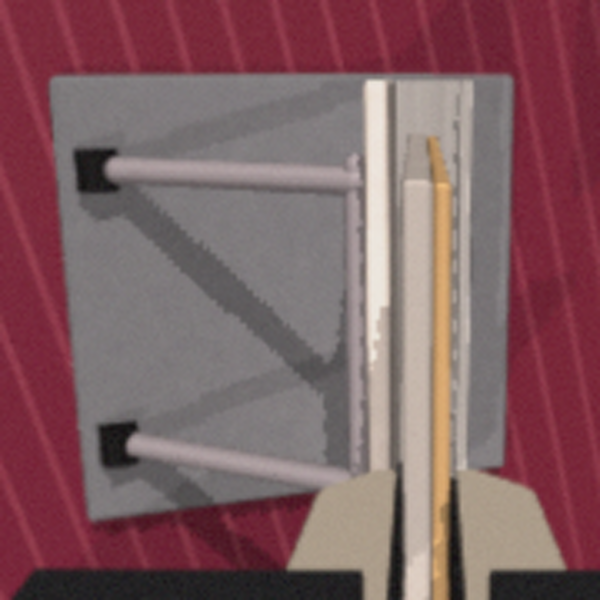

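```bash
sed -i 's/^def easel/EO=EO+Rz(EY)@np.array([1,-2,0.])\ndef easel/' h.py
cat >> h.py <<'E'
B0=np.array([0.84,0.36,-1.67])
def F():  # push of the tool on the world, rest axes, averaged
    f=[]
    for _ in range(5): robot.sleep(.02); f.append(robot.current_contact_force())
    return -easel()[1].T@(np.mean(f,0)-B0)
def where(): # plate origin offsets from seated, by nominal grasp
    o,Rr=easel(); return Rr.T@(robot.current_tcp_pos()-o)-np.array([4,-12,130-DEPTH])
E
python3 - <<'E'
from h import *
np.set_printoptions(precision=2,suppress=True)
o=list(tool(easel()[1]))
robot.move_linear(list(place(8,20,25)),o,speed=120); robot.sleep(.2)
print('hover',where(),F(),robot.current_t())
print(robot.move_linear(list(place(8,20,-8)),o,speed=20,f_stop=4)); print('ledge',where(),F())
w=where()
print(robot.move_linear(list(place(-6,20,w[2])),o,speed=15,f_stop=4)); print('rest',where(),F())
w=where()
print(robot.move_linear(list(place(w[0],-8,w[2])),o,speed=25,f_stop=9)); print('rail',where(),F(),robot.current_t())
c=robot.get_image('scene'); cv2.imwrite('pics/s3.png',cv2.resize(c['img'][80:210,190:320],(600,600),interpolation=cv2.INTER_CUBIC))
E
```

```text
hover [ 8.62 19.89 25.82] [ 0.87  0.57 -0.17] 10.1333
True
ledge [ 7.81 20.16  0.45] [ 0.52  0.8  -7.37]
True
rest [-0.21 20.01  0.5 ] [-1.03  0.32 -2.83]
True
rail [-0.38 18.42  0.65] [ 0.96 -0.51 -3.67] 12.4583
```

View pics/s3.png

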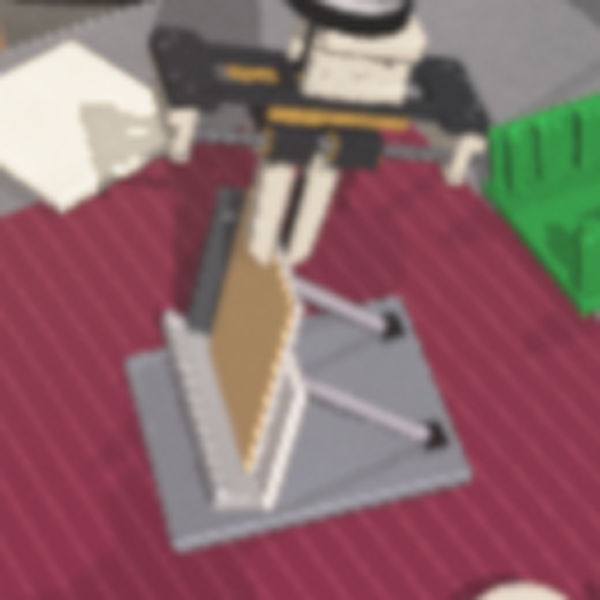

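The plate stands on the ledge against the rest with its skin out. The slide stopped early on a force blip, about 18 mm short of the rail, so I continue it.

```bash
python3 - <<'E'
from h import *
np.set_printoptions(precision=2,suppress=True)
o=list(tool(easel()[1]))
print('now',where(),F())
for i in range(3):
    h=robot.move_linear(list(place(-0.2,4,0.4)),o,speed=20,f_stop=12); print(h,where(),F())
    if not h: break
if not h:
    for y in np.arange(3,-5,-1.):
        h=robot.move_linear(list(place(-0.2,y,0.2)),o,speed=12); f=F(); print(y,h,where(),f)
        if f[1]<-7: break
print(robot.current_t(),robot.current_gripper_width())
E
```

```text
now [-0.7  18.71  0.48] [ 0.9   0.08 -2.14]
True [-0.22 16.8   1.24] [ 0.84 -2.68 -6.38]
True [-0.47 16.02  1.62] [ 0.25 -2.51 -6.09]
True [-0.7  15.41  1.9 ] [ 0.3  -2.64 -5.61]
13.825 0.08028214004606336
```

```bash
python3 - <<'E'
from h import *
np.set_printoptions(precision=2,suppress=True)
o=list(tool(easel()[1]))
robot.move_linear(list(place(1.5,15.5,6)),o,speed=20); robot.sleep(.2); print('free',where(),F(),where())
robot.move_linear(list(place(1.5,5,6)),o,speed=25); robot.sleep(.2); print('near',where(),F())
for z in np.arange(4,-2,-1.):
    robot.move_linear(list(place(1.5,5,z)),o,speed=15); f=F(); print(z,where(),f)
    if f[2]<-3: break
print(robot.current_t(),robot.current_eef_rot(),o)
c=robot.get_image('wrist'); cv2.imwrite('pics/w4.png',cv2.resize(c['img'][90:270,190:370],(600,600),interpolation=cv2.INTER_CUBIC))
E
```

```text
free [ 1.23 15.46  5.81] [ 0.97  0.54 -0.36] [ 1.35 15.44  5.86]
near [1.48 5.12 6.  ] [ 0.68  0.8  -0.25]
4.0 [1.48 5.03 3.93] [1.   0.32 0.1 ]
3.0 [1.5  4.99 2.98] [ 0.37  0.57 -0.2 ]
2.0 [1.46 5.   1.96] [ 0.63  0.67 -0.33]
1.0 [1.48 5.02 0.98] [ 0.42  0.27 -0.5 ]
0.0 [1.97 5.   0.49] [ 1.1  -0.33 -6.1 ]
17.0583 [2.79 0.   1.33] [np.float64(2.7925268031909276), np.float64(0.0), np.float64(1.330813554645676)]
```

View pics/w4.png

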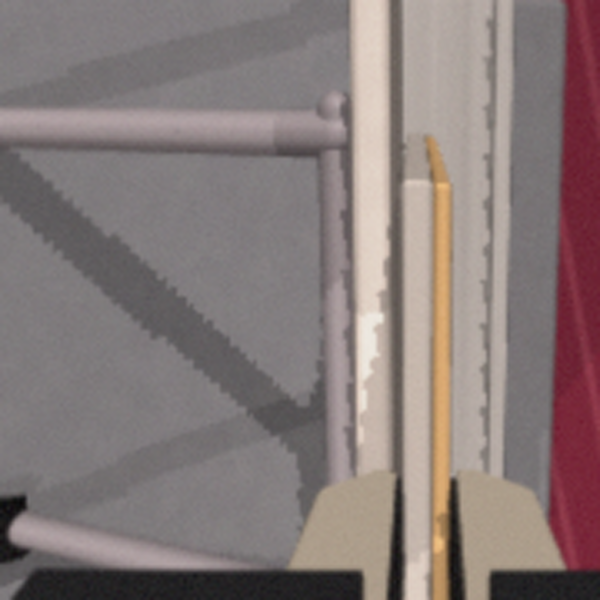

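The wrist picture shows the plate unchanged in the grip, with corners at (403,180) and (450,183), parallel to the rest. Ledge contact is at z ≈ 0.6. Next I seat it on the rest and the rail in small steps, then press.

```bash
python3 - <<'E'
from h import *
np.set_printoptions(precision=2,suppress=True)
o=list(tool(easel()[1]))
p=np.array([1.5,5,0.5])
def go(p):
    robot.move_linear(list(place(*p)),o,speed=10); return F()
f=go(p)
while f[0]>-3 and p[0]>-2.5: p[0]-=.5; f=go(p)
print('rest',p,where(),f)
while f[1]>-7 and p[1]>-6: p[1]-=1; f=go(p); print('y',p,where(),f)
for i in range(14):
    if f[2]>-10.5: p[2]-=.3
    if f[1]>-10.5: p[1]-=.3
    if f[0]>-2: p[0]-=.3
    if f[2]<=-10.5 and f[1]<=-10.5: break
    f=go(p)
    if abs(f).max()>22: break
print('press',p,where(),f,robot.current_t(),robot.current_gripper_width())
E
```

```text
rest [-2.5  5.   0.5] [-1.74  4.93  0.57] [-4.23 -1.45 -0.2 ]
y [-2.5  4.   0.5] [-1.77  4.36  0.72] [-4.5  -2.35 -2.29]
y [-2.5  3.   0.5] [-1.74  3.73  0.95] [-4.07 -4.11 -4.31]
y [-2.5  2.   0.5] [-1.77  3.03  1.22] [-3.12 -5.34 -6.79]
y [-2.5  1.   0.5] [-1.8   2.32  1.47] [-2.71 -6.02 -9.62]
y [-2.5  0.   0.5] [-1.77  1.61  1.73] [ -2.3   -7.02 -12.06]
press [-2.8 -2.1  0.5] [-1.76  0.72  2.07] [ -3.18 -11.39 -14.65] 24.1083 0.0808163956232067
```

```bash
python3 - <<'E'
from h import *
np.set_printoptions(precision=2,suppress=True)
print(robot.current_eef_rot(),robot.current_ft_torque())
o=list(tool(easel()[1]))
def go(p,s=12):
    robot.move_linear(list(place(*p)),o,speed=s); return F()
go([1.5,4,4],20); robot.sleep(.2); print('free',where(),F(),robot.current_eef_rot())
p=np.array([1.5,4,4.])
f=F()
while f[1]>-3 and p[1]>-6: p[1]-=1; f=go(p); print('y',p,where(),f)
p[1]+=.3; f=go(p)
while f[2]>-4 and p[2]>-2: p[2]-=.7; f=go(p); print('z',p,where(),f)
print(robot.current_t(),robot.current_ft_torque())
E
```

```text
[ 2.79 -0.    1.33] [ 1.94 -0.98  0.82]
free [1.29 3.88 3.86] [ 0.96  0.58 -0.16] [ 2.79 -0.    1.33]
y [1.5 3.  4. ] [1.51 3.   4.01] [0.7  0.55 0.21]
y [1.5 2.  4. ] [1.5  1.96 4.  ] [0.63 0.34 0.11]
y [1.5 1.  4. ] [1.43 1.38 4.02] [ 0.68 -1.56 -0.89]
y [1.5 0.  4. ] [1.3  1.33 4.06] [ 0.62 -5.59 -2.47]
z [1.5 0.3 3.3] [1.39 1.41 3.45] [ 0.39 -5.52 -3.07]
z [1.5 0.3 2.6] [1.46 1.38 2.84] [ 0.65 -5.38 -4.07]
27.45 [1.02 0.1  0.41]
```

```bash
python3 - <<'E'
from h import *
np.set_printoptions(precision=2,suppress=True)
o=list(tool(easel()[1]))
def go(p,s=12):
    robot.move_linear(list(place(*p)),o,speed=s); return F()
go([1.5,2,3]); p=np.array([1.5,1.6,1.2]); print('pre',go(p),where())
f=F()
while f[0]>-2.5 and p[0]>-3: p[0]-=.5; f=go(p); print('x',p,where(),f)
while f[1]>-4 and p[1]>-2: p[1]-=.4; f=go(p); print('y',p,where(),f)
while f[2]>-9 and p[2]>-2: p[2]-=.4; f=go(p); print('z',p,where(),f)
for i in range(10):
    if f[2]<=-10 and f[1]<=-10: break
    if f[1]>-10: p[1]-=.3
    if f[2]>-10: p[2]-=.3
    f=go(p); print('yz',p,where(),f)
print(robot.current_t(),robot.current_ft_torque(),robot.current_gripper_width())
c=robot.get_image('scene'); cv2.imwrite('pics/s5.png',cv2.resize(c['img'][100:200,200:300],(600,600),interpolation=cv2.INTER_CUBIC))
E
```

```text
pre [ 0.81  0.55 -0.25] [1.45 1.46 1.12]
x [1.  1.6 1.2] [0.99 1.58 1.23] [ 0.8   0.51 -0.41]
x [0.5 1.6 1.2] [0.51 1.61 1.19] [ 0.96  0.15 -0.02]
x [0.  1.6 1.2] [-0.    1.63  1.19] [0.56 0.49 0.44]
x [-0.5  1.6  1.2] [-0.45  1.6   1.23] [0.53 0.66 0.04]
x [-1.   1.6  1.2] [-0.92  1.57  1.22] [ 0.25  0.78 -0.13]
x [-1.5  1.6  1.2] [-1.22  1.59  1.26] [-1.12  0.39  0.43]
x [-2.   1.6  1.2] [-1.63  1.54  1.3 ] [-1.99 -0.03  0.73]
x [-2.5  1.6  1.2] [-2.06  1.51  1.34] [-3.08 -0.56  0.74]
y [-2.5  1.2  1.2] [-2.16  1.38  1.37] [-4.   -2.18 -0.68]
y [-2.5  0.8  1.2] [-2.23  1.34  1.36] [-4.05 -3.66 -0.88]
y [-2.5  0.4  1.2] [-2.25  1.32  1.36] [-4.34 -4.91 -1.14]
z [-2.5  0.4  0.8] [-2.19  1.36  1.22] [-3.67 -4.9  -3.48]
z [-2.5  0.4  0.4] [-2.08  1.38  1.03] [-3.38 -5.07 -4.48]
z [-2.5  0.4 -0. ] [-2.04  1.39  0.73] [-3.03 -5.2  -5.67]
z [-2.5  0.4 -0.4] [-2.01  1.4   0.5 ] [-2.46 -5.44 -7.26]
z [-2.5  0.4 -0.8] [-1.99  1.4   0.47] [ -1.9   -5.42 -11.36]
yz [-2.5  0.1 -0.8] [-1.99  1.4   0.46] [ -2.04  -6.98 -10.77]
yz [-2.5 -0.2 -0.8] [-1.98  1.39  0.47] [ -2.21  -7.72 -10.95]
yz [-2.5 -0.5 -0.8] [-1.99  1.39  0.48] [ -2.27  -8.65 -11.06]
yz [-2.5 -0.8 -0.8] [-1.98  1.37  0.49] [ -2.33  -9.48 -11.39]
yz [-2.5 -1.1 -0.8] [-1.99  1.4   0.48] [ -2.7  -10.83 -11.25]
35.2917 [ 1.62 -0.89  0.71] 0.0790488994551251
```

Contacts now agree: ledge at z 0.47, rail at y 1.38, about 11 N on each. My last view combines the wrist and scene cameras to check that the back is flat and the plate square.

```bash
python3 - <<'E'
from h import *
import pickle
c=robot.get_image('wrist'); pickle.dump(c,open('w6.pkl','wb'))
a=cv2.resize(c['img'][100:180,280:360],(400,400),interpolation=cv2.INTER_CUBIC)
b=cv2.resize(cv2.imread('pics/s5.png'),(400,400))
cv2.imwrite('pics/f.png',np.hstack([a,b]))
o,Rr=easel()
# predicted wrist px (crop coords) of seated plate's +y edge
y=48+1.4
for n,X in {'bot back':(0,y,0),'bot front':(8,y,0),'top back':(0,y,130),'top front':(8,y,130),'rest top':(0,88,85),'rest foot':(0,88,0),'rest foot@y':(0,y+3,0),'lip':(25,88,6)}.items():
    print(n,np.round((proj(c,o+Rr@np.array(X,float))-[280,100])*5))
print(robot.current_t(),Rr.T@robot.current_ft_torque())
E
```

```text
bot back [176. 141.]
bot front [220. 141.]
top back [168. 203.]
top front [246. 203.]
rest top [ 171. -140.]
rest foot [176. -79.]
rest foot@y [176. 124.]
lip [319. -82.]
35.3917 [ 1.8541261  -0.41463116  0.00566609]
```

View pics/f.png

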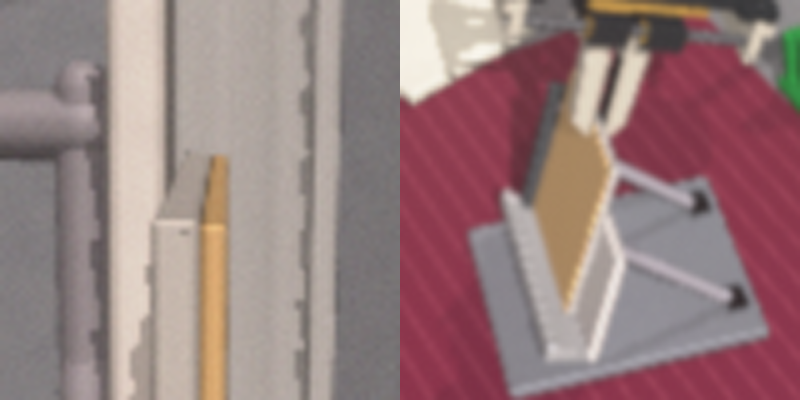

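The wrist half shows the plate's bottom back corner at (187,152), about 2 mm off the rest's foot at (176). Its top back corner at (153,220) is pushed about 1 mm too far back. So the back push at the top pivoted the plate over the rest's upper edge. I reseat with the tool 2° steeper, so the bottom touches the rest first and a light push lays the back flat.

```bash
cat > seat.py <<'E'
from h import *
np.set_printoptions(precision=2,suppress=True)
def edge(tag):
    c=robot.get_image('wrist'); g=c['img'].astype(int); m=((g[:,:,2]-g[:,:,0])>55)&(g[:,:,1]-g[:,:,0]>28)
    m[:, :310]=False; m[:,345:]=False
    print(tag,[(r,np.where(m[r])[0][[0,-1]].tolist()) for r in range(126,160,3) if m[r].any()])
    o,Rr=easel(); print('  flat px bot/top front',[proj(c,o+Rr@np.array([8,49.4,z])) for z in (0,130.)])
RO=18.
o=list(tool(Rz(EY)@Ry(-RO)))
def go(p,s=14):
    robot.move_linear(list(place(*p)),o,speed=s); return F()
E
python3 - <<'E'
from seat import *
edge('before')
robot.move_linear(list(place(-1,2,2.5)),speed=20)
go([4,2,2.5],25)
p=np.array([4,1.6,1.2]); print('pre',go(p,20),where())
p[0]=0; f=go(p,20); print('x',where(),f)
while f[0]>-.6 and p[0]>-2.4: p[0]-=.4; f=go(p); print('x',p,where(),f)
edge('on rest')
p[1]=.4; f=go(p); print('y',where(),f)
p[2]=-.6; f=go(p); print('z',where(),f)
p[1]=-.9; f=go(p); print('y',where(),f)
edge('pressed'); print(robot.current_t())
E
```

```text
before [(132, [323, 324]), (135, [322, 324]), (138, [321, 324]), (141, [321, 324]), (144, [321, 324]), (147, [320, 324]), (150, [320, 324]), (153, [320, 324]), (156, [320, 324]), (159, [320, 324])]
  flat px bot/top front [array([323.9 , 128.18]), array([329.13, 140.55])]
pre [0.4  0.75 0.18] [3.72 1.63 1.16]
x [0.27 1.53 1.32] [0.18 0.7  0.11]
x [-0.4  1.6  1.2] [-0.17  1.52  1.31] [-0.6   0.74 -0.91]
x [-0.8  1.6  1.2] [-0.7   1.55  1.26] [-0.56  0.62 -0.98]
x [-1.2  1.6  1.2] [-1.12  1.56  1.23] [-1.12  0.24 -0.99]
on rest [(132, [323, 325]), (135, [322, 325]), (138, [322, 325]), (141, [321, 325]), (144, [321, 324]), (147, [320, 324]), (150, [320, 324]), (153, [320, 324]), (156, [320, 324]), (159, [320, 324])]
  flat px bot/top front [array([326.75, 128.02]), array([325.21, 141.03])]
y [-1.22  1.37  1.21] [-1.62 -4.55 -2.59]
z [-0.96  1.38  0.4 ] [ -0.16  -5.01 -10.21]
y [-1.01  1.35  0.38] [ -0.39  -9.29 -10.62]
pressed [(132, [323, 325]), (135, [322, 325]), (138, [322, 325]), (141, [321, 324]), (144, [321, 324]), (147, [320, 324]), (150, [320, 324]), (153, [320, 324]), (156, [320, 324]), (159, [320, 324])]
  flat px bot/top front [array([326.56, 128.15]), array([324.92, 140.55])]
39.1583
```

```bash
python3 - <<'E'
from seat import *
p=np.array([-1.2,-.9,-.6])
for x in (-1.5,-1.8): p[0]=x; f=go(p); print('x',where(),f)
for i in range(8):
    if f[1]<-11 and f[2]<-11.5: break
    if f[1]>-11: p[1]-=.3
    if f[2]>-11.5: p[2]-=.2
    f=go(p); print(p,where(),f)
edge('end')
c=robot.get_image('wrist'); g=c['img'].astype(float).mean(2)
for r in (129,132,135): print(r,g[r,308:330].astype(int))
robot.sleep(.5); print(F(),robot.current_gripper_width(),robot.current_finger_force(),robot.current_t())
E
```

```text
x [-0.96  1.35  0.4 ] [-1.78 -9.26 -9.93]
x [-0.93  1.33  0.43] [-2.53 -9.66 -9.58]
[-1.8 -1.2 -0.8] [-0.95  1.33  0.39] [ -1.84 -10.71 -11.12]
[-1.8 -1.5 -1. ] [-0.94  1.33  0.38] [ -1.69 -11.39 -13.24]
end [(132, [323, 325]), (135, [322, 325]), (138, [322, 324]), (141, [321, 324]), (144, [321, 324]), (147, [320, 324]), (150, [320, 324]), (153, [320, 324]), (156, [320, 324]), (159, [320, 324])]
  flat px bot/top front [array([326.43, 128.2 ]), array([324.96, 140.47])]
129 [210 208 196 177 126 105 105 100 106 123 167 169 168 166 168 166 169 171
 169 170 167 169]
132 [212 210 197 180 126 105 103 103 119 152 156 158 155 144 118 138 143 148
 173 170 170 168]
135 [212 210 199 178 125 104 108 131 154 154 154 153 149 132 132 141 144 146
 169 171 169 168]
[ -1.27 -11.62 -12.84] 0.08054398357220849 30.110797584056854 41.175
```

Pushing back no longer moves the plate, so its back is flat. It is also against the ledge and the rail, at about 12 N each. Handing in.

```bash
python3 -c "
from h import *
print(robot.hand_in(), robot.current_t())"
```

```text
the job is handed in; nothing more can be done
the job is handed in; nothing more can be done
```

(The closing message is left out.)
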